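Swing the call control pad home in its charging dock

ROBOT

A 7-joint arm with a two-finger parallel gripper is mounted at the origin on the work surface. World frame = base frame: x ahead of the robot, y to its left, z up, the work surface at z = 0. Lengths are in mm, angles in rad, forces in N, time in s.
With the tool pointing down it reaches from about 400 to 875 mm from the base axis. Payload 19.3 kg.
Tool frame: the origin (TCP) lies at the very end of the fingers, on their centre line; the grasp point (between the pads) lies 19 mm behind it (grip_point_offset is the z of the grasp point in the tool frame, in mm); z points along the fingers, y is the line along which they close (so a half turn about z gives the same grasp; the last joint's range is limited). The gripper opens to 85 mm and grips with 20 to 120 N. Pads are 22 mm wide; open, the fingers measure 114 mm over their backs; the gripper's body (76 mm by 85 mm) begins 54 mm behind the grasp point. The pads swing forward as they close: fully open they stand 13 mm farther back than shut.
Start: joints at [1.279, 0.521, -0.036, 1.599, 0.021, 1.021, -0.113], TCP at [137.463, -609.687, 231.291] pointing down, gripper open.
Joint ranges: [-2.91, 2.91], [-0.3, 2.13], [-1.5, 1.42], [0.17, 2.43], [-1.26, 4.41], [0.16, 1.93], [-2.52, 2.52]. Speed limits (rad/s): [1.89, 1.89, 2.39, 2.39, 3.01, 3.01, 3.01].

INTERFACE

Orientations are given as a 3x3 rotation matrix whose columns are the frame's x, y, z axes.
In Python, from workcell import movep, movel, goto_joints, open_gripper, clamp, wait, inverse_kinematics, read_state, camera, PlanningError, finish_job, grip_point_offset gives the robot as it stands. Calls block until the motion is done:
- movep(position, orientation): joint-space move of the TCP to a pose.
- movel(position, frame=None, max_speed=150, guard=None): straight line of the TCP; frame=None keeps the orientation; max_speed is the mean speed in mm/s. With guard (N) it stops when the force on the tool has changed by that much, and returns True; else False.
- goto_joints(angles): joint-space move.
- open_gripper() and clamp(): open the fingers fully, or close them until they stop; the grip force is fixed at half the most.
- wait(seconds).
- inverse_kinematics(position, orientation): joint angles nearest the present ones, or None.
- read_state(): the state.
- camera(name): name is "side" or "top"; returns a dict with "image" (420x560x3 uint8, blue, green, red), "range_z" (420x560 float32, mm along the optical axis (not along the pixel's ray), 0 where there is no reading), "fx", "fy", "cx", "cy" (pixels), "cam_to_world" (4x4, takes a point from camera to world coordinates). Camera axes: x right, y up, looking along -z (the intrinsics and any distortion apply to the point x, -y, -z); pixel columns grow to the right and rows downward; lengths in mm; the calibration is good to about 2 mm. A picture is of the moment at which its call begins.
A pose or a line that the arm cannot do raises PlanningError and nothing moves.
- finish_job(): hands the job in; it is judged then, once.
The state is a dict: "time": time; "qpos": joint angles; "qvel": joint speeds; "joint_efforts": joint torques, N m; "eef_pos": TCP position; "tool_rot": TCP orientation; "ft_force": force on the tool from outside, world axes, zero at the start; "torque": the same for the moment, N m; "finger_gap": finger opening in mm; "gripper_force": force on a finger pad.
Only numpy, scipy, OpenCV 4.12 (cv2) and the standard library are available. Lean on these libraries where they do the work, as an engineer would, in place of code of your own. Each camera call takes 0.05 s, during which the arm holds its last target. There are 200 camera calls.

TASK

The video-call control pad stands swung out of its charging dock, with only its round heel end in the dock's cup. Push near its free end so that it swings about the heel and past the sprung orange catch, press it in until the brass contact strip is fully pushed back and you feel a firm stop, then let go so that it rests home in the dock between catch and strip. Keep it flat on the desk with its heel in the cup, press no harder than the stop needs, and do not bump the lamp above or disturb the mug, mouse and phone.

Things in the scene. Friction and masses are not known exactly. Their poses are not given: they have to be found in the camera images.
- dock: Grey charging dock, fixed. Origin on the desk where the pad's heel centre belongs, z up; +y runs from heel cup to catch, +x to the back rail. Cup: arc of wall, 24 mm high, 12 mm thick, inner radius 43.5 mm about the origin, from +x round -y to about 25 deg past it, open to the robot. Rail 24 mm high, inner face at x +48.5, y +11..+136 mm. Catch housing 18 mm high at x -50..+10, y +179..+213 mm.
- dock_toe (a point): Point on the desk, 116 mm from the dock origin along dock +y: where the centre of the pad's toe arc belongs when the pad is home.
- catch (a joint): Sprung catch: orange roller (radius 8, 23 mm high, free-turning) at dock x -22, y +161 mm, under an orange arm 35 mm high; slides along dock +y, in m: 0 = out, 0.012 = end. Spring 14 N when out, plus 1.4 N per mm. The toe meets it about 16 deg short of home, moves it 2 to 4 mm, and is over its crest 8 deg short of home; passing takes 4 to 12 N at the toe. It then holds the toe in.
- pad: Loose black keypad slab with half-round ends, 200 x 84 x 26 mm, upright sides, about 0.4 kg, too wide to grasp. Origin on its underside at the centre of the heel arc (radius 42 mm); +y runs from heel to toe. Starts with its heel in the cup, toe swung 28 to 49 deg towards the robot; home is +y along dock +y. Pushed squarely beside the toe-arc centre it turns almost exactly about the heel.
- pad_toe (a point): Centre of the pad's toe arc (radius 42 mm), on the underside, 116 mm from the pad origin along pad +y; the pad's tip is 42 mm further.
- lamp: LED desk lamp, fixed; same origin and axes as the dock. Its bar (15 mm thick, underside 134 mm up) covers dock x -64..-30, y -190..+250 mm, overhanging the robot's side of the docked pad by 22 mm: a vertical gripper fouls it before the pad is home; one leaning 30 to 45 deg back to the robot, fingertips leading under the bar, does not. Post and round base (radius 50 mm) at x +30, y -190 mm.
- mug: Loose blue cup, 80 mm across, 92 mm high, origin at the centre of its underside; bystander beyond the heel end.
- mouse: Loose black computer mouse, 100 x 58 mm, 30 mm high, origin at the centre of its underside; bystander beyond the catch end.
- phone: Loose mobile phone lying flat, 150 x 74 x 9 mm, origin at the centre of its underside; bystander behind the rail.
- strip (a joint): Sprung brass contact strip in the back rail, 44 mm long, 4 to 20 mm above the desk, centred at dock y +110 mm; its face stands at dock x +42 mm, where the docked pad's side just meets it. Slides along dock +x, in m: 0 = out, 0.005 = fully back, a firm stop. Spring 1.5 N when out, plus 1.2 N per mm (7.5 N fully back); released, it returns the pad to home against the catch. Over 30 N strains it.
Not all that is in view belongs to the job. What is shaped like the pad but blue is not meant.

How it is judged (in metres and radians):
On the way, in this order (a step that is already met when the one before it is completed fails the run):
1. the pad's toe, pushed by the robot, presses the sprung catch aside, the heel still in the cup (value of joint catch above 0.001 m and contact force between pad and the fingers above 0.3 N and horizontal distance between pad and dock below 0.02 m), for 0.02 s.
2. the robot then presses the pad in until the contact strip is pushed back (4 mm or more of its 5 mm) (value of joint strip above 0.004 m and contact force between pad and the fingers above 1 N), for 0.02 s.
At the end, for the whole second after the job is handed in: The pad rests flat on the desk home in the dock: heel centre within 5 mm of its place in the cup, toe-arc centre within 5 mm of its place, long axis within 0.05 rad of the dock's; at rest, with nothing of the robot touching it (horizontal distance between pad and dock below 0.005 m and horizontal distance between pad_toe and dock_toe below 0.005 m and angle between the y axis of pad and the y axis of dock, either way round below 0.05 rad and angle between pad's own z axis and vertical below 0.04 rad and height (world z) of pad below 0.005 m and linear speed of pad below 0.01 m/s).
It fails at once if the heel leaves the cup (more than 20 mm from its place) (horizontal distance between pad and dock above 0.02 m).
It fails at once if the pad is lifted or tipped off the desk (origin above 12 mm, or tilted more than 0.15 rad) (height (world z) of pad above 0.012 m or angle between pad's own z axis and vertical above 0.15 rad).
It fails at once if the pad is pressed too hard (more than 35 N) (contact force between pad and the fingers above 35 N or contact force between pad and the arm above 35 N).
It fails at once if the lamp is bumped (more than 5 N) (contact force between lamp and anything else above 5 N).
It fails at once if the mug, mouse or phone is moved more than 15 mm (distance of any of mug, mouse, phone from where it was at the start of the episode above 0.015 m).
It also fails if it takes over 38 s, if anything falls off the work surface, if the arm or the gripper's body presses on something with over 40 N, if the wrist force passes 120 N, or if a joint passes its speed limit or range.

## Working session

There is one attempt and no reset: what is moved stays moved. The work goes in short steps, each a Python script; the robot and the scene stay as the last script left them, time stands still between calls to the robot, and variables do not carry over. Pictures are saved under pics/ and viewed, at most 10 in all, crops included, and the job is handed in when it is done.

```bash
ls; mkdir -p pics; python3 - <<'E'
from workcell import *
import cv2,numpy as np
for n in("top","side"):
    c=camera(n);cv2.imwrite(f"pics/{n}0.png",c["image"]);np.savez(f"{n}0.npz",**c)
    print(n,c["fx"],c["fy"],c["cx"],c["cy"],c["cam_to_world"].round(3).tolist(),[k for k in c])
s=read_state();print(s["time"],s["eef_pos"],s["tool_rot"],s["ft_force"],grip_point_offset)
E
```

```text
pics
top 479.32739640403764 479.32739640403764 286.23597844313343 207.60110790299393 [[-0.101, 0.967, -0.234, 256.589], [-0.995, -0.098, 0.023, 28.799], [-0.001, 0.235, 0.972, 1114.505], [0.0, 0.0, 0.0, 1.0]] ['image', 'range_z', 'fx', 'fy', 'cx', 'cy', 'cam_to_world']
side 457.1830386072044 457.1830386072044 279.2752352983918 202.16598926812594 [[0.994, 0.085, -0.074, 422.307], [-0.112, 0.794, -0.598, -620.291], [0.008, 0.602, 0.798, 901.395], [0.0, 0.0, 0.0, 1.0]] ['image', 'range_z', 'fx', 'fy', 'cx', 'cy', 'cam_to_world']
0.1 [ 137.42017714 -609.42195666  230.82796146] [[ 9.75499329e-01  2.20002241e-01 -2.69706111e-04]
 [ 2.20002397e-01 -9.75498921e-01  8.95145841e-04]
 [-6.61639283e-05 -9.32550158e-04 -9.99999563e-01]] [0.38954727 0.57463081 0.44738099] -18.700000000000003
```

View pics/top0.png

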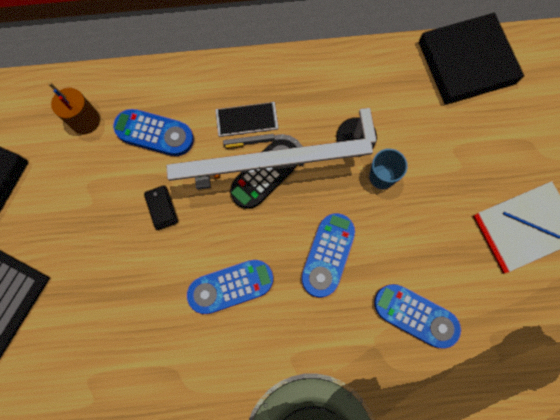

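View pics/side0.png

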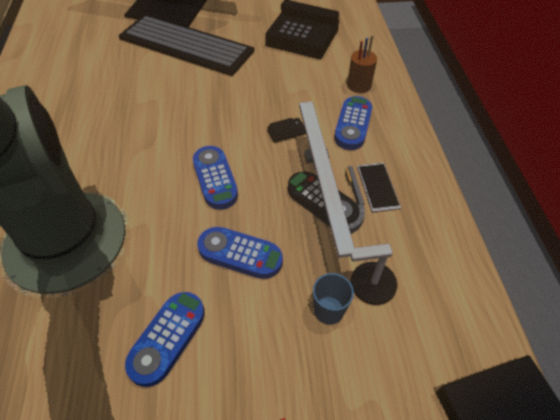

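Top view: candidates for the pad are the black pad (265,173), whose toe/screen is at (247,192), and four blue lookalikes at (153,132), (230,287), (328,255) and (418,316). I choose the black one, whose heel is in the grey cup (288,148). The lamp bar runs (170,172)-(370,148), the catch is at (205,180), the strip at (235,145), the mug at (388,168), the phone at (247,118) and the mouse at (160,207). Next is a close crop to check the choice.

```bash
python3 - <<'E'
import cv2,numpy as np
t=cv2.imread("pics/top0.png")[95:240,150:400];s=cv2.imread("pics/side0.png")[80:310,255:410]
t=cv2.resize(t,None,fx=3.2,fy=3.2,interpolation=cv2.INTER_CUBIC)
cv2.imwrite("pics/tc.png",cv2.convertScaleAbs(t,alpha=1.6,beta=20))
s=cv2.resize(s,None,fx=2.6,fy=2.6,interpolation=cv2.INTER_CUBIC)
cv2.imwrite("pics/sc.png",cv2.convertScaleAbs(s,alpha=1.6,beta=20))
E
```

```text
(no output)
```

View pics/tc.png

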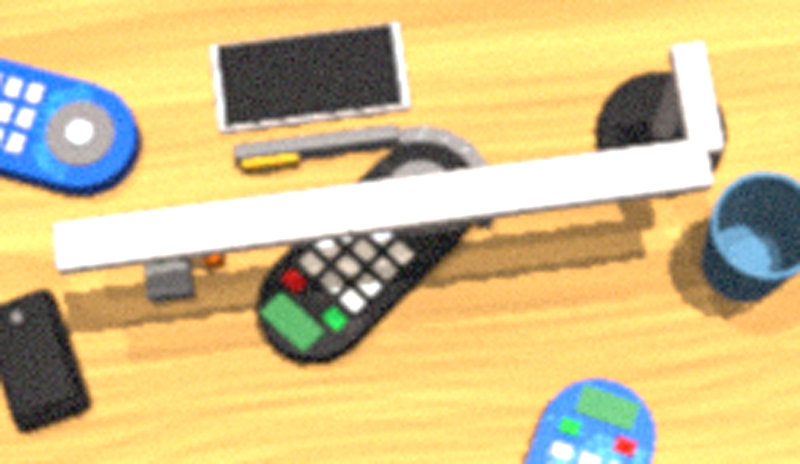

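View pics/sc.png

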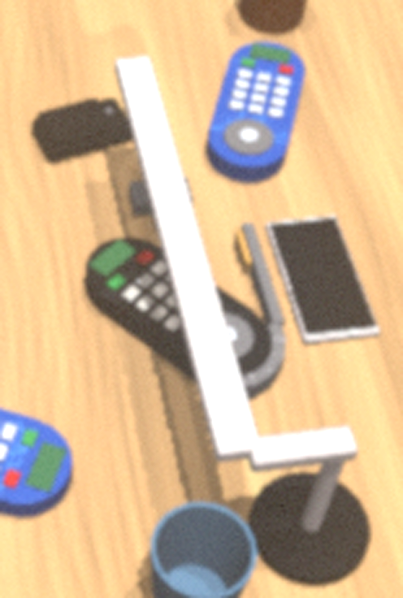

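The crops confirm the choice: a black pad, toe towards the robot, heel in the grey cup (top crop ~(430,160)), rail and brass strip at (268,162), and the orange roller at (214,260). Next I'll measure the dock and pad from both cameras.

```bash
cat > h.py <<'E'
import cv2,numpy as np
def cloud(c):
    h,w=c["range_z"].shape;u,v=np.meshgrid(np.arange(w),np.arange(h));z=c["range_z"]
    P=np.stack([(u-c["cx"])/c["fx"]*z,-(v-c["cy"])/c["fy"]*z,-z],-1)
    M=np.asarray(c["cam_to_world"]);return P@M[:3,:3].T+M[:3,3]
def ray(c,px,z):
    px=np.atleast_2d(px).astype(float);M=np.asarray(c["cam_to_world"])
    d=np.stack([(px[:,0]-c["cx"])/c["fx"],-(px[:,1]-c["cy"])/c["fy"],-np.ones(len(px))],-1)@M[:3,:3].T
    return (M[:3,3]+d*((z-M[2,3])/d[:,2])[:,None])[:,:2]
E
python3 - <<'E'
from h import *
for n,box in(("top",(150,95,385,240)),("side",(255,80,410,310))):
    c=dict(np.load(f"{n}0.npz"));im=c["image"];P=cloud(c);x0,y0,x1,y1=box
    B=np.zeros(im.shape[:2],bool);B[y0:y1,x0:x1]=1
    ok=B&(c["range_z"]>0)
    tab=P[ok&(abs(P[...,2])<15)];print(n,"table z",np.median(tab[:,2]),tab[:,2].std())
    hsv=cv2.cvtColor(im,cv2.COLOR_BGR2HSV)
    # bar by depth+brightness -> pixel contour at z=149
    m=(B&(P[...,2]>120)&(P[...,2]<170)&(hsv[...,1]<60)&(hsv[...,2]>110)).astype(np.uint8)
    k=max(cv2.findContours(m,0,1)[0],key=cv2.contourArea)[:,0]
    X=ray(c,k,149)
    r=cv2.minAreaRect(X.astype(np.float32));print(" bar zmed",np.median(P[m>0][:,2]),"rect",r, cv2.boxPoints(r).round(1).tolist())
    for nm,lo,hi in(("orange",(5,150,60),(18,255,255)),("yellow",(19,170,90),(32,255,255))):
        mm=cv2.inRange(hsv,lo,hi)&(B*255).astype(np.uint8)
        nn,l,st,ce=cv2.connectedComponentsWithStats(mm)
        for i in np.argsort(-st[1:,4])[:3]+1: print(" ",nm,st[i].tolist(),ce[i].round(1),ray(c,ce[i],20).round(1),np.median(P[l==i],0).round(1))
    # pad: dark/height mask
    m=(B&(P[...,2]>13)&(P[...,2]<40))
    cv2.imwrite(f"pics/m_{n}.png",(m*255).astype(np.uint8))
    Q=P[m];print(" mid pts",len(Q),np.median(Q[:,2]))
    np.save(f"q_{n}.npy",np.c_[Q,hsv[m]])
a=cv2.imread("pics/m_top.png")[90:245,145:405];b=cv2.imread("pics/m_side.png")[80:310,255:410]
b=cv2.resize(b,None,fx=2,fy=2);a=cv2.resize(a,None,fx=1.8,fy=1.8)
o=np.zeros((460,790,3),np.uint8);o[:a.shape[0],:a.shape[1]]=a;o[:,475:785]=b[:460];cv2.imwrite("pics/mm.png",o)
E
```

```text
top table z -0.2074904882026658 3.674056460046793
 bar zmed 149.35824987198112 rect ((626.4447631835938, 24.91351318359375), (101.51998901367188, 453.11712646484375), 4.374148845672607) [[558.5999755859375, 246.89999389648438], [593.0999755859375, -204.89999389648438], [694.2999877929688, -197.10000610351562], [659.7999877929688, 254.6999969482422]]
  orange [150, 152, 235, 88, 11051] [275.4 202.7] [[534.3  27.2]] [ 5.353e+02  2.700e+00 -5.000e-01]
  orange [150, 95, 234, 23, 2668] [242.2 102. ] [[799.1  84.6]] [ 8.085e+02  1.204e+02 -6.000e-01]
  orange [268, 113, 91, 33, 1353] [313.2 127.5] [[713.8 -83. ]] [ 7.239e+02 -8.520e+01 -6.000e-01]
  yellow [225, 143, 19, 5, 53] [233.9 144.8] [[688.5 113.5]] [689.4 113.3  18.3]
  yellow [368, 188, 1, 2, 2] [368.  188.5] [[ 546.7 -194.6]] [ 551.4 -198.2    2.4]
  yellow [317, 168, 1, 1, 1] [317. 168.] [[609.6 -80.2]] [615.5 -82.    1.9]
 mid pts 6238 25.351811500064287
side table z -1.862799681232275 4.405649399524598
 bar zmed 147.79998624548728 rect ((601.4335327148438, 13.967330932617188), (100.79512786865234, 458.0115966796875), 11.249003410339355) [[507.29998779296875, 228.6999969482422], [596.7000122070312, -220.5], [695.5, -200.8000030517578], [606.2000122070312, 248.39999389648438]]
  orange [366, 81, 3, 1, 3] [367.  81.] [[819.5 468.6]] [810.9 443.3  40.2]
  orange [308, 178, 3, 1, 3] [309. 178.] [[586.9 107.9]] [586.  104.1  24.6]
  orange [367, 89, 1, 2, 2] [367.   89.5] [[810.5 429.7]] [815.6 443.5   8.4]
 mid pts 6126 23.381401482780404
```

View pics/mm.png

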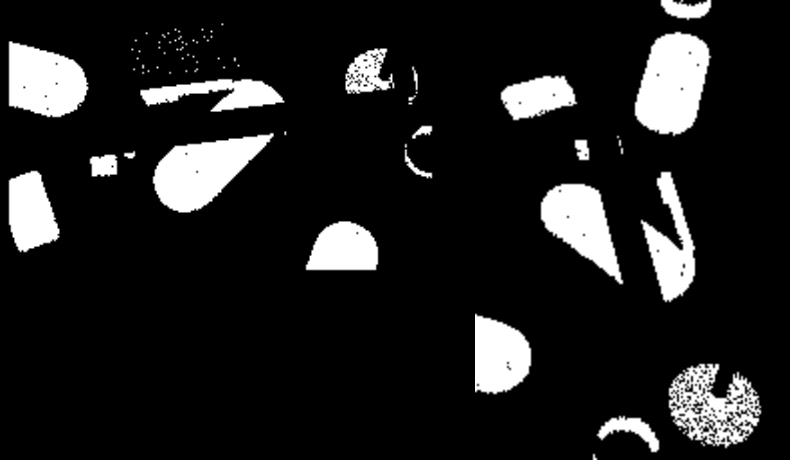

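```bash
python3 - <<'E'
from h import *
from scipy.optimize import least_squares
for n in("top","side"):
    c=dict(np.load(f"{n}0.npz"));P=cloud(c);im=c["image"];hsv=cv2.cvtColor(im,cv2.COLOR_BGR2HSV)
    # bar
    m=(P[...,2]>138)&(P[...,2]<160)&(P[...,0]>540)&(P[...,0]<720)&(P[...,1]>-150)&(P[...,1]<300)&(hsv[...,1]<80)&(hsv[...,2]>110)
    m=cv2.morphologyEx(m.astype(np.uint8),cv2.MORPH_OPEN,np.ones((3,3)))
    k=max(cv2.findContours(m,0,1)[0],key=cv2.contourArea)[:,0];X=ray(c,k,149)
    r=cv2.minAreaRect(X.astype(np.float32));print(n,"bar",r,cv2.boxPoints(r).round(1).tolist())
    # pad toe part
    m=((P[...,2]>16)&(P[...,2]<36)).astype(np.uint8)
    m=cv2.morphologyEx(m,cv2.MORPH_OPEN,np.ones((3,3)))
    seed=(247,190) if n=="top" else (306,185)
    nn,l=cv2.connectedComponents(m);k=max(cv2.findContours((l==l[seed[1],seed[0]]).astype(np.uint8),0,1)[0],key=cv2.contourArea)[:,0]
    X=ray(c,k,26)
    # dist of each contour pt to capsule (toe, angle), robust; drop points on the lamp edge by soft_l1
    def f(p,full=False):
        d=np.array([np.cos(p[2]),np.sin(p[2])]);q=X-p[:2];t=np.clip(q@-d,0,116)
        return np.linalg.norm(q+t[:,None]*d,axis=1)-42+0.8
    s=least_squares(f,[550,90,2.4],loss="cauchy",f_scale=1.5)
    p=s.x;d=np.array([np.cos(p[2]),np.sin(p[2])]);print(" toe",p[:2].round(1),"ang",np.degrees(p[2]).round(2),"heel",(p[:2]-116*d).round(1),"inl",(abs(s.fun*0+f(p))<2).mean().round(2),len(X))
    # rail+cup component: grey
    seed=(255,142) if n=="top" else (358,190)
    mm=l==l[seed[1],seed[0]]
    Q=P[mm];print(" rail comp",mm.sum(),Q.min(0).round(1),Q.max(0).round(1))
    np.save(f"rail_{n}.npy",ray(c,max(cv2.findContours(mm.astype(np.uint8),0,1)[0],key=cv2.contourArea)[:,0],24))
    R=np.load(f"rail_{n}.npy")
    # outer (far +x) edge of rail: for y bins
    for y in range(20,140,15):
        b=R[abs(R[:,1]-y)<8]; print("   ",y,b[:,0].min().round(1) if len(b) else None,b[:,0].max().round(1) if len(b) else None,end="")
    print()
    # catch housing
    seed=(205,181) if n=="top" else (311,155)
    for lo,hi in(((12),(45)),):
        b=(P[...,2]>lo)&(P[...,2]<hi)&(abs(P[...,0]-580)<70)&(abs(P[...,1]-195)<60)
        Q=P[b];print(" catch",len(Q),np.percentile(Q,[2,50,98],axis=0).round(1).tolist())
E
```

```text
top bar ((599.2096557617188, 49.53361511230469), (33.59457015991211, 399.5787048339844), 2.039832592010498) [[575.2999877929688, 248.60000610351562], [589.5, -150.6999969482422], [623.0999755859375, -149.5], [608.9000244140625, 249.8000030517578]]
 toe [571.3  88.9] ang 130.88 heel [647.3   1.2] inl 0.66 151
 rail comp 217397 [   -2.7 -1323.7  -771. ] [1692.9 1163.3 1114.5]
    20 57.7 1082.5    35 59.2 1084.1    50 60.7 1085.6    65 62.2 1087.2    80 63.7 1088.6    95 65.1 1090.1    110 66.6 1091.7    125 68.1 1093.3
 catch 175 [[591.4, 156.9, 12.7], [605.6, 194.0, 17.2], [618.0, 211.5, 23.8]]
side bar ((597.9652099609375, 47.246490478515625), (34.866695404052734, 395.1873779296875), 2.2080936431884766) [[572.9000244140625, 244.0], [588.2000122070312, -150.89999389648438], [623.0, -149.5], [607.7999877929688, 245.39999389648438]]
 toe [570.7  83.1] ang 130.13 heel [645.5  -5.6] inl 0.59 128
 rail comp 742 [650.9 -55.4  16.2] [706.2 137.4  30.1]
    20 652.0 705.5    35 651.3 705.2    50 651.3 704.4    65 691.7 704.3    80 687.1 704.3    95 687.1 703.5    110 685.6 703.0    125 685.6 702.2
 catch 63 [[590.9, 176.5, 12.6], [598.6, 193.4, 15.6], [649.5, 210.0, 18.2]]
```

```bash
cat >> h.py <<'E'
O=np.array([647.,-0.5]);YAW=2.1;A=np.radians(40)
def pose(th,gap,h=11.):
    t=np.radians(th);d=np.array([np.cos(t),np.sin(t)]);p=np.array([np.sin(t),-np.cos(t)])
    z=np.r_[p*np.sin(A),-np.cos(A)];y=np.array([p[1],-p[0],0]);R=np.c_[np.cross(y,z),y,z]
    q=O+116*d-(42+11*np.cos(A)+gap)*p
    return np.r_[q,h],R
E
python3 - <<'E'
from h import *
from workcell import *
c=dict(np.load("top0.npz"))
print("blue tips",ray(c,[[342,216],[310,292],[305,275],[271,272],[190,298],[230,265],[213,310]],26).round())
print("mug,mouse",ray(c,[[388,168]],92).round(),ray(c,[[160,207]],30).round())
for th in(131,120,110,100,92,89):
    for gap,h in((0,11),(40,11),(40,120)):
        q,R=pose(th,gap,h);s=inverse_kinematics(q,R);print(th,gap,h,q.round(),None if s is None else np.round(s,2))
E
```

```text
blue tips [[ 485. -124.]
 [ 320.  -30.]
 [ 358.  -23.]
 [ 373.   53.]
 [ 333.  238.]
 [ 398.  144.]
 [ 302.  189.]]
mug,mouse [[ 570. -231.]] [[549. 296.]]
131 0 11 [533.  54.  11.] [ 0.6   0.9  -0.66  2.32  3.29  0.4   2.4 ]
131 40 11 [503.  28.  11.] [ 1.09  1.31 -1.27  2.35  2.16  0.63 -2.46]
131 40 120 [503.  28. 120.] [ 0.69  0.58 -0.68  2.37  3.95  0.24  1.64]
120 0 11 [545.  75.  11.] [ 0.45  0.9  -0.66  2.36  2.99  0.6   2.4 ]
120 40 11 [511.  55.  11.] None
120 40 120 [511.  55. 120.] None
110 0 11 [560.  91.  11.] [ 0.31  0.9  -0.66  2.37  2.77  0.75  2.33]
110 40 11 [522.  78.  11.] None
110 40 120 [522.  78. 120.] None
100 0 11 [577. 105.  11.] [ 0.18  0.9  -0.66  2.33  2.55  0.85  2.26]
100 40 11 [538.  98.  11.] None
100 40 120 [538.  98. 120.] None
92 0 11 [593. 114.  11.] [ 0.1   0.9  -0.66  2.29  2.38  0.9   2.22]
92 40 11 [553. 112.  11.] [ 0.07  0.9  -0.66  2.38  2.41  0.98  2.13]
92 40 120 [553. 112. 120.] [-0.1   0.54 -0.45  2.39  2.27  0.63  2.12]
89 0 11 [599. 116.  11.] [ 0.07  0.9  -0.66  2.26  2.32  0.92  2.21]
89 40 11 [559. 117.  11.] [ 0.03  0.9  -0.66  2.35  2.34  0.99  2.12]
89 40 120 [559. 117. 120.] [-0.3   0.52 -0.25  2.37  2.27  0.57  2.01]
```

```bash
python3 - <<'E'
import h
from h import *
from workcell import *
F=np.diag([-1,-1,1])
for Ad in(30,35,40):
  h.A=np.radians(Ad)
  for fl in(0,1):
    print("A",Ad,"flip",fl)
    for th,gap,hh in((131,0,11),(131,25,11),(131,25,110),(120,0,11),(110,0,11),(100,0,11),(92,0,11),(89,0,11),(92,30,11),(92,30,100)):
        q,R=pose(th,gap,hh);s=inverse_kinematics(q,R@F if fl else R);print("  ",th,gap,hh,None if s is None else np.round(s,2))
E
```

```text
A 30 flip 0
   131 0 11 [ 0.89  1.2  -1.28  2.24  1.85  0.7  -2.38]
   131 25 11 [ 0.94  1.19 -1.28  2.28  1.87  0.69 -2.37]
   131 25 110 [ 0.84  0.71 -1.07  2.27  1.41  0.27 -2.18]
   120 0 11 [ 0.23  0.76 -0.45  2.29  2.93  0.34  2.27]
   110 0 11 [ 0.12  0.76 -0.45  2.28  2.65  0.42  2.3 ]
   100 0 11 [ 0.03  0.77 -0.45  2.24  2.38  0.49  2.31]
   92 0 11 [-0.19  0.75 -0.24  2.2   2.34  0.44  2.11]
   89 0 11 [-0.21  0.76 -0.24  2.18  2.24  0.45  2.15]
   92 30 11 [-0.05  0.77 -0.45  2.26  2.24  0.57  2.23]
   92 30 100 [-0.37  0.52 -0.05  2.27  2.18  0.25  2.2 ]
A 30 flip 1
   131 0 11 [ 0.89  1.2  -1.28  2.24  1.85  0.7   0.76]
   131 25 11 [ 0.94  1.19 -1.28  2.28  1.87  0.69  0.77]
   131 25 110 [ 0.84  0.71 -1.07  2.27  1.41  0.27  0.97]
   120 0 11 [ 0.78  1.2  -1.28  2.26  1.99  0.84  0.39]
   110 0 11 [ 0.68  1.2  -1.28  2.25  2.03  0.97  0.13]
   100 0 11 [ 0.58  1.21 -1.28  2.22  2.02  1.1  -0.07]
   92 0 11 [ 0.4   1.04 -1.07  2.17  1.99  0.98 -0.34]
   89 0 11 [ 0.38  1.05 -1.07  2.15  1.96  1.01 -0.38]
   92 30 11 [ 0.5   1.21 -1.28  2.24  2.01  1.21 -0.28]
   92 30 
[... 1643 characters left out ...]
  0.92  2.21]
   92 30 11 [ 0.08  0.9  -0.66  2.36  2.4   0.96  2.16]
   92 30 100 [-0.09  0.6  -0.45  2.37  2.32  0.66  2.1 ]
A 40 flip 1
   131 0 11 [ 1.    1.31 -1.27  2.3   2.16  0.64  0.64]
   131 25 11 [ 1.05  1.31 -1.27  2.33  2.16  0.63  0.67]
   131 25 110 [ 1.04  0.92 -1.26  2.34  1.97  0.35  0.58]
   120 0 11 [ 0.86  1.31 -1.28  2.35  2.32  0.87  0.25]
   110 0 11 [ 0.73  1.32 -1.28  2.35  2.35  1.07 -0.01]
   100 0 11 [ 0.6   1.32 -1.28  2.32  2.32  1.24 -0.21]
   92 0 11 [ 0.5   1.32 -1.28  2.27  2.27  1.36 -0.34]
   89 0 11 [ 0.36  1.13 -1.07  2.25  2.24  1.2  -0.58]
   92 30 11 [ 0.49  1.32 -1.28  2.34  2.27  1.41 -0.4 ]
   92 30 100 [ 0.48  0.97 -1.28  2.35  2.05  1.17 -0.47]
```

```bash
sed -i 's/A=np.radians(40)/A=np.radians(36)/; s/R=np.c_\[np.cross(y,z),y,z\]/y=-y;R=np.c_[np.cross(y,z),y,z]/' h.py; python3 - <<'E'
from h import *
from workcell import *
clamp()
R=read_state()["tool_rot"]
movep([330,-330,300],R)
s=read_state();print(s["time"],s["eef_pos"],s["qpos"].round(2) if hasattr(s["qpos"],"round") else s["qpos"],s["ft_force"])
for gap,h in((25,110),(25,200),(25,11),(0,11),(60,200)):
    q,R=pose(131,gap,h);j=inverse_kinematics(q,R);print(gap,h,q.round(),None if j is None else np.round(j,2))
E
```

```text
2.175 [ 329.57064682 -330.92432155  299.81010646] [ 0.79  0.2  -0.15  1.9   0.03  1.05 -0.73] [-0.62101287  0.58284621  0.56997718]
25 110 [514.  37. 110.] [ 1.    0.88 -1.26  2.31  1.74  0.38  0.75]
25 200 [514.  37. 200.] [ 1.07  0.6  -1.28  2.26  0.82  0.24  1.53]
25 11 [514.  37.  11.] [ 1.01  1.26 -1.27  2.32  2.04  0.65  0.7 ]
0 11 [532.  54.  11.] [ 0.95  1.26 -1.27  2.28  2.04  0.66  0.68]
60 200 [487.  14. 200.] [ 1.15  0.55 -1.27  2.3   0.51  0.2   1.87]
```

```bash
python3 - <<'E'
from h import *
from workcell import *
q,R=pose(131,25,110);movep(q,R)
q,R=pose(131,25,11);movel(q,R,max_speed=120)
s=read_state();print(s["time"],s["eef_pos"],q,s["ft_force"],s["finger_gap"])
c=camera("side");cv2.imwrite("pics/s1.png",cv2.convertScaleAbs(cv2.resize(c["image"][60:320,180:440],None,fx=2.3,fy=2.3),alpha=1.5,beta=15))
E
```

```text
4.7833 [513.92416307  37.09848153  11.61792087] [513.61530912  37.25196442  11.        ] [0.18613722 0.55589101 0.3192261 ] -0.2581369936035608
```

View pics/s1.png

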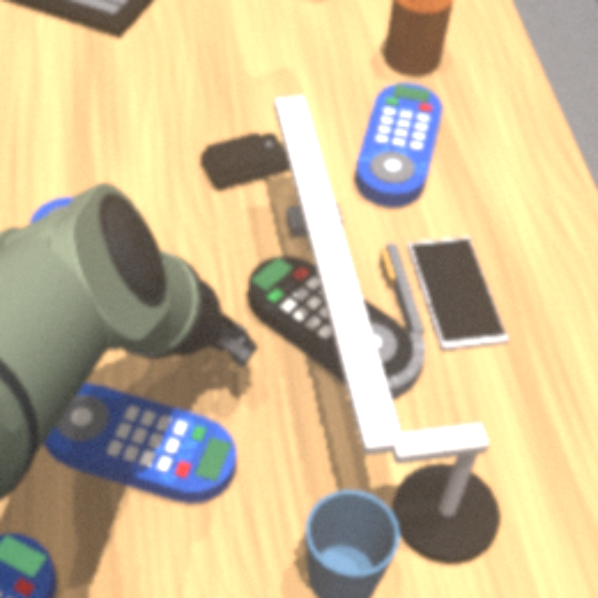

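The view shows the fingertips at (240,345), square to the pad's side beside its toe and clear of the lamp. Now a guarded touch, then the first part of the swing.

```bash
cat > sw.py <<'E'
import h
from h import *
from workcell import *
def P(th,gap):
    h.A=np.radians(36+5*min(1,(131-th)/36));return h.pose(th,gap,10.5)
def rep(th):
    s=read_state();t=np.radians(th);p=np.array([np.sin(t),-np.cos(t)]);f=s["ft_force"]
    print(f"th {th:.1f} t {s['time']:.2f} eef {np.round(s['eef_pos'],1)} push {-f[:2]@p:.1f} f {np.round(f,1)}");return -f[:2]@p
def touch(th,frm,to,guard,v):
    q,R=P(th,to);r=movel(q,R,max_speed=v,guard=guard);rep(th);return r
E
python3 - <<'E'
from sw import *
print(touch(130.7,25,-8,2.5,30))
s=read_state();t=np.radians(130.7);p=np.array([np.sin(t),-np.cos(t)])
q,_=P(130.7,0);print("gap at contact",(q[:2]-s["eef_pos"][:2])@p)
for a,b in zip([130.7,127,123,119,115],[127,123,119,115,111]):
    q,R=P(b,0)
    if movel(q,R,max_speed=40,guard=12): print("guard");rep(b);break
    rep(b)
c=camera("top");cv2.imwrite("pics/t2.png",cv2.convertScaleAbs(cv2.resize(c["image"][95:240,150:400],None,fx=3,fy=3),alpha=1.6,beta=20))
E
```

```text
th 130.7 t 5.78 eef [536.7  58.1  10.3] push 0.2 f [ 0.1 -0.4  0.1]
True
gap at contact -5.496171816495796
th 127.0 t 6.03 eef [536.   62.4  10.2] push -0.3 f [ 0.6 -0.3 -0.2]
th 123.0 t 6.41 eef [541.2  69.2  10.4] push -0.5 f [ 0.9 -0.3  0.9]
th 119.0 t 6.78 eef [546.4  76.3  10.4] push 1.3 f [-0.9 -0.9  0.2]
th 115.0 t 7.16 eef [552.   83.2  10.4] push 1.1 f [-0.4 -1.7  0.8]
th 111.0 t 7.53 eef [558.1  89.7  10.5] push 0.8 f [-0.8 -0.  -0. ]
```

View pics/t2.png

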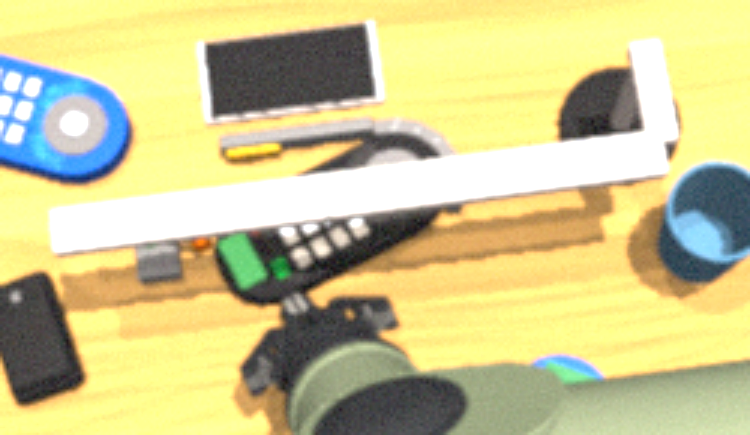

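The pad follows, with its heel in the cup and the fingertips at (297,300). Its toe is now near the orange roller (203,243). Next: on past the catch.

```bash
python3 - <<'E'
from sw import *
for b in [109,107,105,103,101,99,97,95.5,94]:
    q,R=P(b,0);g=movel(q,R,max_speed=25,guard=18);f=rep(b)
    if g: print("guard");break
E
```

```text
th 109.0 t 7.91 eef [561.4  92.7  10.5] push -0.7 f [ 0.8 -0.  -0.8]
th 107.0 t 8.23 eef [564.7  95.8  10.5] push 0.7 f [-0.8  0.1 -0.1]
th 105.0 t 8.56 eef [568.2  98.6  10.5] push -0.2 f [ 0.1  0.3 -0.3]
th 103.0 t 8.88 eef [571.5 101.   10.3] push 3.3 f [-3.1 -1.2  0.6]
th 101.0 t 9.21 eef [575.1 103.7  10.3] push 5.0 f [-4.8 -1.5 -0.7]
th 99.0 t 9.53 eef [578.9 106.2  10.3] push 3.2 f [-3.3  0.6 -0.6]
th 97.0 t 9.86 eef [582.9 108.6  10.5] push 1.9 f [-2.   0.3 -1.3]
th 95.5 t 10.14 eef [586.1 110.1  10.7] push -0.1 f [ 0.2 -0.5 -0. ]
th 94.0 t 10.43 eef [589.  111.8  10.6] push -0.6 f [ 0.6 -0.1  0.1]
```

The catch is passed (peak ~5 N). Now the slow press onto the strip.

```bash
python3 - <<'E'
from sw import *
t=np.radians(92.1);p=np.array([np.sin(t),-np.cos(t),0])
q0=np.array(read_state()["eef_pos"]);q0[2]=10.5;_,R=P(92.1,0)
for d in np.arange(1.5,21,1.5):
    g=movel(q0+p*d,R,max_speed=12,guard=9);f=rep(92.1)
    if g or f>14: print("stop",d,g);break
E
```

```text
th 92.1 t 10.72 eef [590.5 112.   10.5] push 0.4 f [-0.4 -0.2  0.4]
th 92.1 t 10.99 eef [592.1 111.7  10.5] push -0.1 f [ 0.1 -0.2  0.1]
th 92.1 t 11.27 eef [593.4 112.   10.5] push 1.2 f [-1.3  0.9 -0.4]
th 92.1 t 11.54 eef [595.  112.   10.5] push 1.1 f [-1.1  1.   0.5]
th 92.1 t 11.82 eef [596.3 112.3  10.4] push 4.1 f [-4.2  2.8  0.4]
th 92.1 t 12.09 eef [597.5 112.6  10.4] push 6.4 f [-6.6  4.5  1.4]
th 92.1 t 12.37 eef [598.7 113.1  10.4] push 9.4 f [-9.6  5.   0.9]
th 92.1 t 12.64 eef [599.8 113.5  10.3] push 12.5 f [-12.7   6.4   4.1]
th 92.1 t 12.92 eef [601.  113.8  10.3] push 15.2 f [-15.5   8.    4.7]
stop 13.5 False
```

```bash
python3 - <<'E'
from h import *
from workcell import *
o=[]
for n,(a,b,e,f) in(("top",(95,240,160,310)),("side",(130,275,230,380))):
    c=camera(n);np.savez(f"{n}3.npz",**c);i=c["image"][a:b,e:f];o.append(cv2.resize(i,(395,380),interpolation=cv2.INTER_CUBIC))
cv2.imwrite("pics/p3.png",cv2.convertScaleAbs(np.hstack(o),alpha=1.6,beta=20))
s=read_state();print(s["time"],s["ft_force"],s["torque"],s["eef_pos"])
E
```

```text
13.0167 [-15.20444512   7.39268026   4.56425334] [1.23112016 2.49949107 1.15147439] [601.00095297 113.85176538  10.31558458]
```

View pics/p3.png

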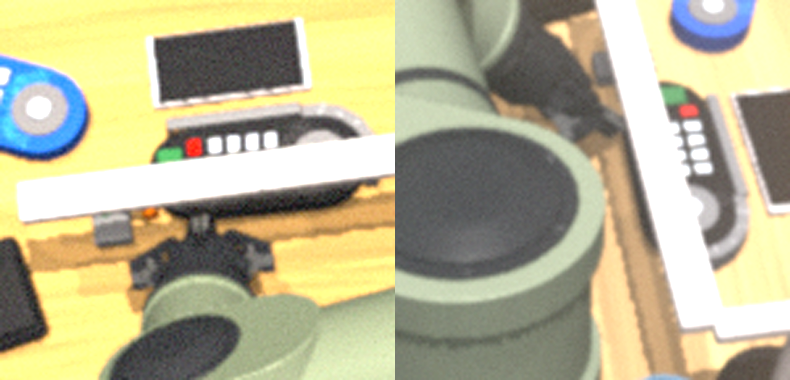

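The pad lies along the rail, and the fingers and knuckles are clear of the lamp. The strip is no longer visible. No clear kink in the force yet, so I'll press on a little, following the pad's arc to cut the side drag.

```bash
python3 - <<'E'
from sw import *
t=np.radians(92.1);p=np.array([np.sin(t),-np.cos(t),0]);y=np.array([np.cos(t),np.sin(t),0])
s=read_state();q0=np.array(s["eef_pos"]);R=s["tool_rot"]
q0=q0+p*1.6;q0[2]=10.5   # last commanded lies ~1.6 mm ahead
for d in np.arange(0,6,0.7):
    g=movel(q0+p*d+y*(0.5+.36*d),R,max_speed=8,guard=6);f=rep(92.1)
    if g or f>21: print("stop",d,g);break
E
```

```text
th 92.1 t 13.23 eef [600.6 114.2   9.9] push 4.2 f [-4.2 -0.3  2. ]
stop 0.0 True
```

```bash
python3 - <<'E'
from sw import *
t=np.radians(92.1);p=np.array([np.sin(t),-np.cos(t),0]);y=np.array([np.cos(t),np.sin(t),0])
s=read_state();q0=np.array(s["eef_pos"]);_,R=P(92.1,0);q0[2]=10.5
for d in np.arange(0,10,0.8):
    g=movel(q0+p*d+y*(.36*d),R,max_speed=8,guard=9);f=rep(92.1)
    if g or f>20: print("stop",d,g);break
E
```

```text
th 92.1 t 13.50 eef [600.2 113.9  10. ] push 5.4 f [-5.4 -1.1 -0.4]
th 92.1 t 13.76 eef [600.8 114.3  10. ] push 7.5 f [-7.5 -0.5  0.2]
th 92.1 t 13.97 eef [600.7 114.5   9.5] push 2.7 f [-2.7 -0.4  3.6]
stop 1.6 True
```

```bash
python3 - <<'E'
from sw import *
t=np.radians(92.1);p=np.array([np.sin(t),-np.cos(t),0]);y=np.array([np.cos(t),np.sin(t),0])
s=read_state();q0=np.array(s["eef_pos"]);_,R=P(92.1,0);q0[2]=10.5
for d in np.arange(0,6,0.4):
    movel(q0+p*d+y*(.36*d),R,max_speed=5);wait(.1);f=rep(92.1)
    if f>17: print("stop",d);break
E
```

```text
th 92.1 t 14.47 eef [600.2 114.2   9.9] push 6.2 f [-6.1 -0.7 -2.4]
th 92.1 t 14.82 eef [600.5 114.4   9.8] push 6.1 f [-6.1 -0.3 -1.5]
th 92.1 t 15.17 eef [600.8 114.7   9.8] push 6.7 f [-6.7 -0.1 -2.2]
th 92.1 t 15.52 eef [600.9 114.8   9.6] push 9.5 f [-9.5 -1.4 -1.6]
th 92.1 t 15.87 eef [601.1 114.9   9.6] push 13.2 f [-13.1  -2.3  -0.3]
th 92.1 t 16.22 eef [601.2 115.    9.6] push 16.2 f [-16.1  -2.8   4.4]
th 92.1 t 16.57 eef [601.3 115.2   9.5] push 20.5 f [-20.3  -5.1   6.9]
stop 2.4000000000000004
```

That is the firm stop: force climbs from 7 to 20 N within 0.5 mm. Now let go, straight back.

```bash
python3 - <<'E'
from sw import *
t=np.radians(92.1);p=np.array([np.sin(t),-np.cos(t),0]);y=np.array([np.cos(t),np.sin(t),0])
s=read_state();q0=np.array(s["eef_pos"]);_,R=P(92.1,0);q0[2]=11
movel(q0-p*6-y*2.2,R,max_speed=15);rep(92.1)
q0[2]=14
for d in(45,35,28):
    try: movel(q0-p*d,R,max_speed=50);break
    except PlanningError as e: print(d,e)
wait(.5);rep(92.1)
c=camera("top");np.savez("top4.npz",**c)
cv2.imwrite("pics/p4.png",cv2.convertScaleAbs(cv2.resize(c["image"][95:240,150:400],None,fx=3.1,fy=3.1,interpolation=cv2.INTER_CUBIC),alpha=1.6,beta=20))
from scipy.optimize import least_squares
P_=cloud(c);m=((P_[...,2]>18)&(P_[...,2]<36)&(P_[...,0]<665)).astype(np.uint8)
a=dict(np.load("top0.npz"))
def edge(c,ys):  # front side of pad at z=26 just below the lamp, per dock y
    return
E
```

```text
th 92.1 t 17.26 eef [595.7 112.7  11.2] push -0.2 f [0.2 0.7 0.2]
th 92.1 t 18.69 eef [556.4 113.5  14. ] push -0.3 f [ 0.3 -0.5 -0.2]
```

View pics/p4.png

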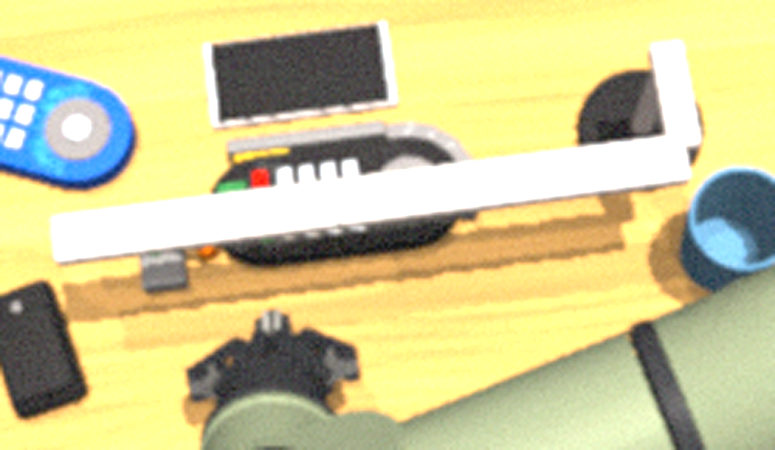

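The strip is visible again at (260,155), the pad lies parallel to the rail with the catch at (207,250) behind its toe, the robot is clear, and the bystanders are unmoved. One quick edge check, then I hand in.

```bash
python3 - <<'E'
from h import *
from workcell import *
c=dict(np.load("top4.npz"));C=cloud(c)
m=((C[...,2]>18)&(C[...,2]<34)&(C[...,0]>590)&(C[...,0]<650)&(C[...,1]>-50)&(C[...,1]<165)).astype(np.uint8)
k=max(cv2.findContours(cv2.morphologyEx(m,cv2.MORPH_OPEN,np.ones((3,3))),0,1)[0],key=cv2.contourArea)[:,0]
X=ray(c,k,26);ys=np.arange(10,111,5);e=[X[abs(X[:,1]-y)<4,0].min() for y in ys]
s,b=np.polyfit(ys,e,1);ang=90-np.degrees(np.arctan(s));off=(np.mean(e)-O[0])+np.tan(np.radians(YAW))*(60-O[1])
print("pad angle",ang,"(dock ~92.1) front side at dock x",off,read_state()["time"])
if abs(ang-92.1)<1.6 and abs(off+42)<4: print(finish_job())
E
```

```text
pad angle 91.05376279781939 (dock ~92.1) front side at dock x -42.058846065054965 18.7417
the job is handed in; nothing more can be done
None
```

The pad is home in the dock between catch and strip, and the job is handed in at 18.7 s, well inside the 38 s limit. The strip was pressed to its firm stop at about 20 N, the robot is clear of the pad, and the lamp, mug, mouse and phone look undisturbed; the hand-in call gave no verdict.

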